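# Nudge the brake pad onto its locating pins

## Task

The brake pad is lying loose on the caliper half, one long edge still up on the bridge ledge and the other resting on the tips of the two locating pins. With your fingertips push the pad sideways until both its holes drop over the two pins and it lies flat, fully home on the machined seat. Push it only, never lift it off or carry it, leave the other parts and the scrap bin as they are, and take your hand away.

Things in the scene. Friction and masses are not known exactly. Their poses are not given: they have to be found in the camera images.
- caliper: Half of a cast-iron brake caliper on its back, fixed, about 170 x 190 mm, rusty brown-grey with bright machined faces on top. Origin on its underside (3 mm above world zero) below the middle of the pad seat; z up; x runs from the bridge ledge across the seat to the open side, y along the pad's length. Nothing on it stands higher than the ledge (two round bolt holes in the ledge, two mounting lugs lower down beside it).
- seat (a point): Middle of the seat, 46 mm above the caliper's origin: a flat face, x from -48.5 to +57 mm and y +-89 mm from here, with a tan piston 57 mm in diameter sunk 1 mm in its middle. Axes as the caliper's.
- step (a point): Middle of the ledge's upper edge, at caliper x = -48.5 mm, 53 mm above the caliper's origin (56 mm above world zero). The bridge ledge is flat, runs from here 61 mm to -x and 89 mm to either side, and lies 7 mm above the seat, to which it drops in an upright step.
- pin_left (a point): Centre of the tip of the locating pin at the caliper's +y end, 4 mm to +x and 52 mm to +y of the caliper's origin. The pin is 10 mm in diameter and stands 7 mm out of the seat, so that its tip is level with the bridge ledge; its upper 3.5 mm taper to 4.5 mm.
- pin_right (a point): The same for the pin at the caliper's -y end (4 mm to +x, 52 mm to -y).
- pad: Loose brake pad, 0.6 to 0.9 kg, lining up: dark steel plate 92 mm (x) x 140 mm (y) x 6 mm, on it a grey-brown lining 88 x 88 x 10 mm in two segments. Origin at the centre of its underside, z up. At first level with the ledge, 20 to 29 mm short of home towards the ledge (caliper -x), up to 13 mm off along caliper y, turned up to 0.1 rad. Slides under a push of a few newtons.
- pad_top (a point): Middle of the pad's top, 16 mm above its origin. When the pad is home its origin and axes lie over the caliper's, its underside is on the seat, and 2.5 mm remain between its -x edge and the step.
- hole_left (a point): Centre, on the pad's underside, of the round hole of 12.5 mm at the pad's +y end: 4 mm to +x and 52 mm to +y of the pad's origin. It goes over pin_left.
- hole_right (a point): The same for the hole at the pad's -y end (4 mm to +x, 52 mm to -y). It goes over pin_right.
- old_piston: Cracked tan phenolic piston, an open cup 58 mm in diameter and 46 mm high, loose on the mat mouth up, 160 to 200 mm from the caliper's origin off one end, or 120 to 160 mm off the open side. Leave alone. Origin at the centre of its underside.
- spring: Bent anti-rattle spring of steel wire, about 75 x 35 mm, 12 mm high, lying on the mat near the caliper. Leave alone. Origin at its middle, on the mat.
- plug: Blue plastic hexagon plug, 26 mm across and 26 mm high, standing on its head on the mat near the caliper. Leave alone. Origin at the centre of its underside.
- scrap_bin (a joint): Tilt of the sheet-metal scrap bin (190 x 230 mm, its rim about 200 mm above the mat) that hangs on a pivot in a stand at the robot's right: 0 upright, grows as it tips towards the robot. Leave alone.
There are look-alikes about, which are no part of the job. What is meant by the pad is not purple, and is the larger of those in its own colour.

How it is judged (in metres and radians):
At the end, for the whole second after the job is handed in: The pad lies on the seat (underside within 1.5 mm of it, within 0.03 rad of flat), both holes over their pins (centres within 3 mm), at rest; piston, spring and plug within 15 mm of where they lay and the bin tipped less than 0.1 rad (z of pad in the frame of caliper between 0.044 and 0.0475 m and angle between the z axis of pad and the z axis of caliper, either way round below 0.03 rad and horizontal distance between hole_left and pin_left below 0.003 m and horizontal distance between hole_right and pin_right below 0.003 m and linear speed of pad below 0.01 m/s and distance of each of old_piston, spring, plug from where it was at the start of the episode below 0.015 m and value of joint scrap_bin below 0.1 rad); the robot touches nothing.
It fails at once if the pad is lifted: its middle rises more than 5 mm above the height at which it first lay (height (world z) of pad above 0.061 m).
It fails at once if the pad is carried: it is off the caliper, above the height at which it first lay (height (world z) of pad above 0.0575 m and contact force between pad and caliper below 0.2 N).
It fails at once if the old piston, spring or plug is moved more than 15 mm (distance of any of old_piston, spring, plug from where it was at the start of the episode above 0.015 m).
It fails at once if the scrap bin is tipped by more than 0.1 rad (value of joint scrap_bin above 0.1 rad).
It also fails if it takes over 64 s, if anything falls off the work surface, if the arm or the gripper's body presses on something with over 40 N, if the wrist force passes 120 N, or if a joint passes its speed limit or range.

## Robot

A 6-joint arm with a two-finger parallel gripper is mounted at the origin on the work surface. World frame = base frame: x ahead of the robot, y to its left, z up, the work surface at z = 0. Lengths are in m, angles in degrees, forces in N, time in s.
With the tool pointing down it reaches from about 0.4 to 0.825 m from the base axis. Payload 7 kg.
Tool frame: the origin (TCP) lies on the centre line of the jaws, within the pads' length; the fingertips stand 17 mm ahead of it and the grasp point (between the pads) lies 2 mm behind it; z points along the fingers, y is the direction in which the jaws open and shut (so a half turn about z gives the same grasp; the last joint's range is limited). The gripper opens to 88 mm and grips with 3 to 60 N. Pads are 19 mm wide; open, the fingers measure 130 mm over their backs; the gripper's body (78 mm by 193 mm) begins 47 mm behind the grasp point.
Start: joints at [-50.529, 20.546, 0.682, 0, -70.136, -16.507], TCP at [0.263, -0.621, 0.244] pointing down, gripper open.
Joint ranges: [-176.03, 176.03], [-82.01, 121.73], [-58.28, 71.71], [-173.87, 95.51], [-174.79, -0.11], [-173.66, 173.66]. Speed limits (degrees/s): [136.94, 136.94, 172.46, 180, 180, 180].

## Interface

Orientations are given as [roll, pitch, yaw] about the fixed x, y, z axes, in that order (R = Rz(yaw) Ry(pitch) Rx(roll)).
In Python, from plant import telemetry, vision, close_job, recognise, silhouettes, place_of gives the robot as it stands.
- The arm moves only by the shell command python3 -m handwheel 'ROWS'. ROWS is JSON, a list that holds one entry, the list of rows, each a list of 5 numbers: the shift along the tool's x, y, z in m, then the turn about the tool's z in rad, then the closure, from 0 (fully open) to 1 (shut). In form: [[[tx, ty, tz, yaw, gripper], ...]]. A call has 1 to 20 rows; each row shifts and turns the commanded pose from where the row before left it, along the tool's axes as they then stand; what a row does not reach is not made up. A row lasts 1/12 s, in which the tool goes at most 41.7 mm and 7.16 degrees, less where a joint would pass 70% of its speed; a pose out of reach is approached as far as the arm can. A call with a gripper value outside its range is refused whole. The fingers move at their own pace and stop on an object; the grip force is fixed at half the most. Time passes only in rows, so rows that do not move let the fingers close. It gives the time, the measured TCP pose, the force and the opening at its end, in the units of the state.
- telemetry.get_obs(): the state, without advancing time (a new reading comes with each control period).
- vision.snapshot(name): name is "side" or "top"; returns a dict with "color" (480x640x3 uint8, red, green, blue), "mtx" (3x3 intrinsics, pixels), "cam_to_world" (4x4, takes a point from camera to world coordinates). Camera axes: x right, y down, z forward; pixel columns grow to the right and rows downward; lengths in m; the calibration is good to about 2 mm. A picture is of the moment at which its call begins. There is no depth.
- close_job(): hands the job in, once; it reports no verdict.
Trained networks look in a picture, given as the dict that the camera call returned (one of the last four; its "shot" number tells which), for a name from the list of things; names that differ only in an ending like _2 or _b are one class to them, and where a whole thing is asked for, a point or a joint stands for the part that bears it (a point fixed in the world has none). Each returns a list of dicts, best first, with "conf" (0 to 1); they miss things now and then, are a little off and sometimes report something else, mostly with a low value. They report only what shows in the picture. A call takes as long as a camera call. They do not tell look-alikes from the thing itself.
- recognise(name, picture): "xy" ([column, row] in pixels, amid what is visible of it).
- silhouettes(name, picture): "region" (480x640 bool, what is visible of it) and "xy" ([column, row] in pixels, amid what is visible of it).
- place_of(name, picture): "xy" ([column, row] in pixels: a listed point, or the origin of a listed thing).
The state is a dict: "clock": time; "joint_pos": joint angles; "qvel": joint speeds; "tau": joint torques, N m; "tool_pos": TCP position; "orientation": TCP orientation; "force": force on the tool from outside, world axes, zero at the start; "moment": the same for the moment, N m; "opening": finger opening in m.
Only numpy, scipy, OpenCV 4.12 (cv2) and the standard library are available. Lean on these libraries where they do the work, as an engineer would, in place of code of your own. Each camera call takes 0.05 s, during which the arm holds its last target.

## Working session

There is one attempt and no reset: what is moved stays moved. The work goes in short steps, Python scripts to look and compute and a shell command to move; the robot and the scene stay as the last step left them, time stands still between calls to the robot, and variables do not carry over. Pictures are saved under pics/ and viewed, and the job is handed in when it is done.

```bash
ls; mkdir -p pics; python3 - <<'E'
from plant import telemetry, vision
import cv2, json
o=telemetry.get_obs(); print(o)
for n in ("top","side"):
    s=vision.snapshot(n); print(n,s["shot"],s["mtx"].tolist(),s["cam_to_world"].tolist())
    cv2.imwrite(f"pics/{n}0.png",s["color"][:,:,::-1])
E
```

```text
pics
{'clock': 0.0, 'joint_pos': array([-5.05292251e+01,  2.05889049e+01,  6.31330860e-01, -2.12004342e-02,
       -7.01329949e+01, -1.65064217e+01]), 'qvel': array([-0.05472347,  0.04222914,  0.08135444, -0.09080549,  0.0781166 ,
       -0.02669349]), 'tau': array([-3.28103924e-04, -5.82713020e+01,  2.93043941e+01,  6.99712202e+00,
        6.59991187e-03, -1.79769040e-04]), 'tool_pos': array([ 0.26314885, -0.62108136,  0.24262925]), 'orientation': array([ 1.79907501e+02, -6.62703157e-03, -1.57042862e+02]), 'force': array([-0.93196375, -0.32822527, -0.42693481]), 'moment': array([-0.00928629, -0.00926147,  0.00927381]), 'opening': 0.08769283481340158}
top 1 [[450.92545084786815, 0.0, 319.80144784806714], [0.0, 450.92545084786815, 242.75677157215694], [0.0, 0.0, 1.0]] [[0.02178380149491727, -0.9978504172360042, 0.06180623604752726, 0.4843412519156674], [-0.9997502194953181, -0.022050822182760742, -0.0036414090854152807, -0.11801517233739744], [0.004996459896078356, -0.06171147432201635, -0.998081524388419, 1.0370855426467416], [0.0, 0.0, 0.0, 1.0]]
side 2 [[512.2119919131236, 0.0, 311.17396387518124], [0.0, 512.2119919131236, 244.93516239925242], [0.0, 0.0, 1.0]] [[-0.9407714438728613, -0.2066830168246376, 0.26875866674330406, 0.22445853582849182], [-0.3388682273305786, 0.5478757608189297, -0.7648532376952522, 0.7931472696773184], [0.010835815576277476, -0.8106258577564285, -0.585464178099268, 0.7830255459241883], [0.0, 0.0, 0.0, 1.0]]
```

View pics/top0.png

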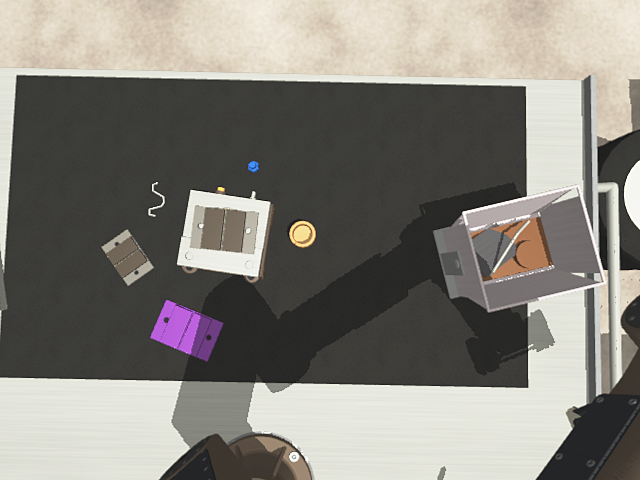

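View pics/side0.png

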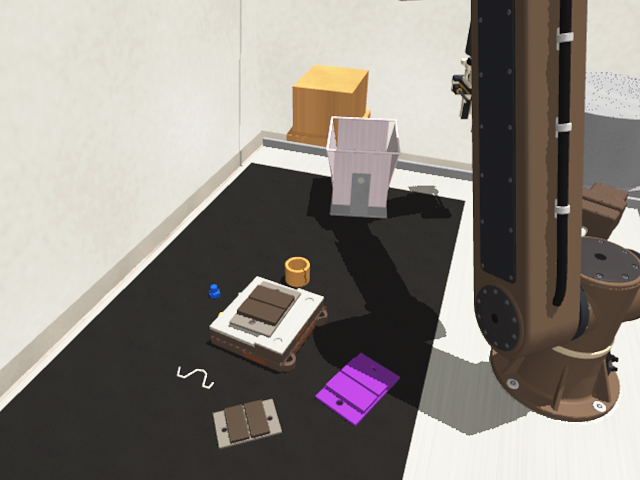

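Three pad-like things are in the top view: a grey-brown one on the caliper at (223,229), a smaller grey one on the mat at (127,258), and a purple one at (187,330). The one on the caliper fits: it isn't purple, it is the larger of the grey ones, and it lies on the ledge. I'll confirm in a crop and measure.

```bash
cat > h.py <<'E'
import numpy as np, cv2
from plant import telemetry, vision, recognise, silhouettes, place_of
def ray(s,xy,z):
    K=s["mtx"];T=s["cam_to_world"]
    d=T[:3,:3]@np.linalg.solve(K,np.array([xy[0],xy[1],1.]))
    o=T[:3,3]; return o+d*(z-o[2])/d[2]
def proj(s,p):
    T=s["cam_to_world"]; q=T[:3,:3].T@(np.asarray(p,float)-T[:3,3]); q=s["mtx"]@q; return q[:2]/q[2]
def crop(s,c,r,f,name):
    x,y=int(c[0]),int(c[1]); im=s["color"][y-r:y+r,x-r:x+r,::-1]
    cv2.imwrite(name,cv2.resize(im,None,fx=f,fy=f,interpolation=cv2.INTER_CUBIC))
E
python3 - <<'E'
from h import *
Z=dict(caliper=.003,seat=.049,step=.056,pin_left=.056,pin_right=.056,pad=.056,pad_top=.072,hole_left=.056,hole_right=.056,old_piston=0,spring=0,plug=0)
for n in("top","side"):
    s=vision.snapshot(n)
    crop(s,(223,235) if n=="top" else (267,315),65,6,f"pics/crop_{n}0.png")
    for k,z in Z.items():
        for r in place_of(k,s)[:3]:
            print(n,k,np.round(r["xy"],1),round(r["conf"],2),np.round(ray(s,r["xy"],z),4))
E
```

```text
top seat [227.9 219.3] 0.61 [0.5928 0.0817 0.049 ]
top seat [224.6 230.2] 0.2 [0.5685 0.0881 0.049 ]
top step [223.4 246.5] 0.65 [0.5323 0.088  0.056 ]
top pin_left [201.3 215.1] 0.82 [0.5999 0.1386 0.056 ]
top pin_right [250.6 222.4] 0.61 [0.5863 0.0305 0.056 ]
top pad [225.3 228.4] 0.74 [0.5719 0.0852 0.056 ]
top pad [129.1 258.5] 0.7 [0.5017 0.2915 0.056 ]
top pad [187.7 329.7] 0.59 [0.3515 0.1584 0.056 ]
top pad_top [184.9 331.3] 0.7 [0.3502 0.1597 0.072 ]
top pad_top [127.7 253.4] 0.56 [0.5123 0.2883 0.072 ]
top hole_left [135.8 272.3] 0.88 [0.4722 0.2756 0.056 ]
top hole_left [254.6 168.5] 0.75 [0.7056 0.0254 0.056 ]
top hole_left [167.3 317.4] 0.65 [0.3768 0.2033 0.056 ]
top hole_right [117.7 245.8] 0.68 [0.5288 0.3176 0.056 ]
top hole_right [247.7 233.2] 0.67 [0.5625 0.0361 0.056 ]
top hole_right [208.1 337.9] 0.59 [0.335 0.114 0.056]
top old_piston [300.7 236.6] 0.74 [ 0.5618 -0.0775  0.    ]
top spring [159.9 202.1] 0.57 [0.6346 0.25   0.    ]
top spring [203.3 214.8] 0.36 [0.6073 0.1487 0.    ]
top plug [252.3 164.5] 0.38 [0.7275 0.0393 0.    ]
side caliper [258.4 321.6] 0
[... 599 characters left out ...]
3381 0.2118 0.072 ]
side pad_top [246.  420.4] 0.61 [0.4857 0.3539 0.072 ]
side hole_left [338.5 398.8] 0.86 [0.3618 0.2505 0.056 ]
side hole_left [252.8 324.7] 0.82 [0.575  0.1396 0.056 ]
side hole_left [270.8 416.5] 0.72 [0.4564 0.3231 0.056 ]
side hole_right [224.6 432. ] 0.95 [0.5144 0.3755 0.056 ]
side hole_right [274.6 292.5] 0.91 [0.5726 0.0351 0.056 ]
side hole_right [373.1 368.9] 0.7 [0.3223 0.1659 0.056 ]
side old_piston [296.9 277.5] 0.78 [ 0.5707 -0.0922  0.    ]
side old_piston [253.5 321.6] 0.51 [0.6046 0.0801 0.    ]
side old_piston [197.8 378. ] 0.27 [0.6396 0.2562 0.    ]
side spring [197.8 376.3] 0.46 [0.6417 0.2526 0.    ]
side plug [214.7 294.7] 0.6 [0.725  0.0318 0.    ]
```

View pics/crop_top0.png

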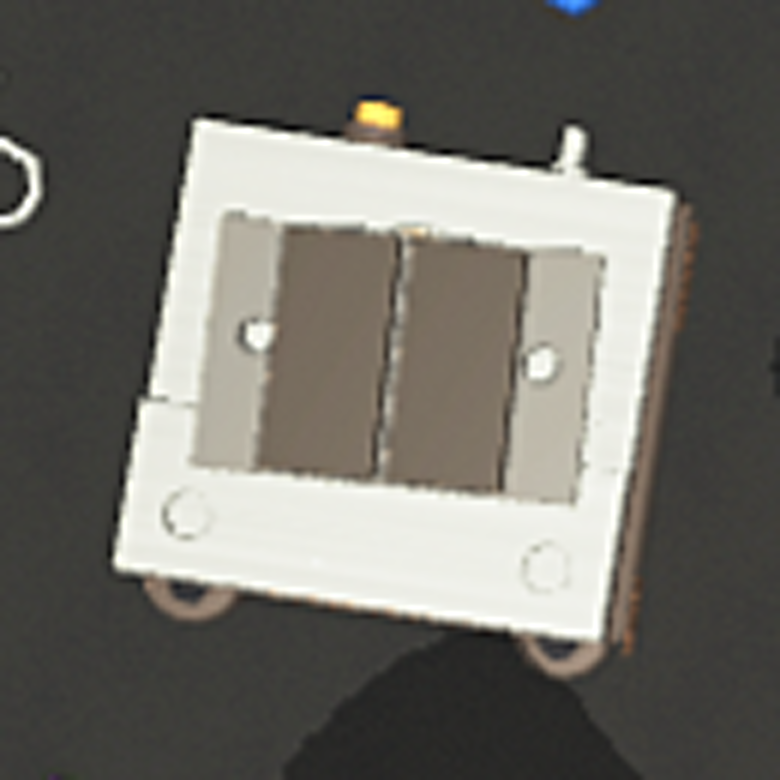

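View pics/crop_side0.png

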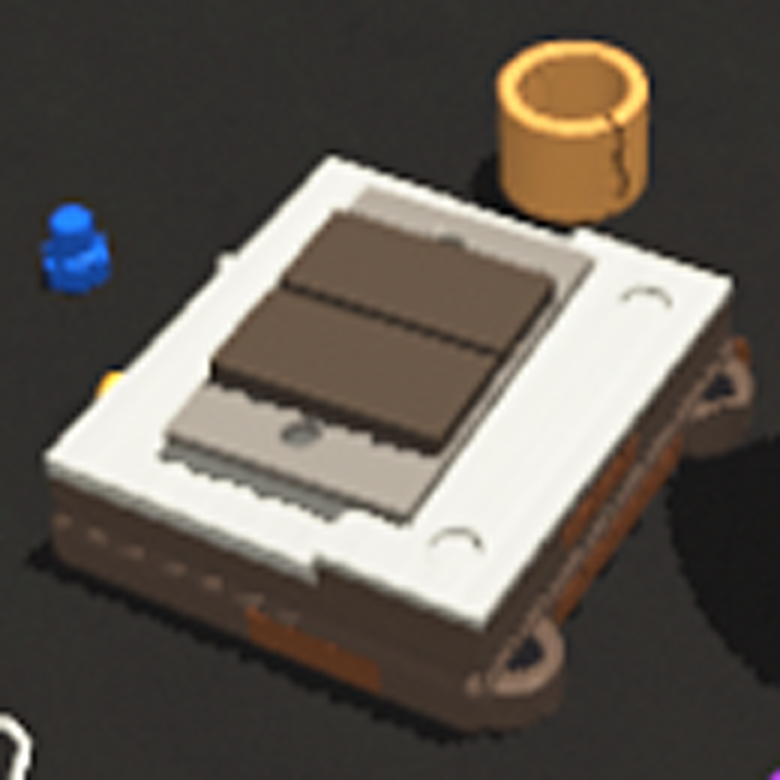

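Confirmed: the upper crop shows the plate (crop corners about (222,212), (605,258), (575,500), (192,465)) with two lining segments. Its -x edge lies on the ledge towards the robot, and the pins show through its holes at crop (258,335) and (542,365). Next I'll fit the caliper and pad outlines for an accurate relative pose.

```bash
cat > fit.py <<'E'
from h import *
from scipy.optimize import minimize
S=4
def rect(x0,x1,y0,y1,z): return [(x0,y0,z),(x1,y0,z),(x1,y1,z),(x0,y1,z)]
def fill(im,s,pose,pts,val,o,hull=False):
    c,sn=np.cos(pose[2]),np.sin(pose[2])
    q=np.array([(pose[0]+c*x-sn*y,pose[1]+sn*x+c*y,z) for x,y,z in pts])
    uv=np.array([proj(s,p) for p in q])
    uv=((uv-o+0.5)*S-0.5).astype(np.float32)
    if hull: uv=cv2.convexHull(uv)
    cv2.fillPoly(im,[np.round(uv*16).astype(np.int32).reshape(-1,1,2)],float(val),shift=4)
def render(s,cal,pad,o,n,zp,cols):
    im=np.full((n[1]*S,n[0]*S),cols[0],np.float32)
    # seat z .049, ledge .056
    fill(im,s,cal,rect(-.0485,.057,-.089,.089,.049),cols[1],o)
    fill(im,s,cal,rect(-.1095,-.0485,-.089,.089,.056),cols[1],o)
    if pad is not None:
        fill(im,s,pad,rect(-.046,.046,-.07,.07,zp)+rect(-.046,.046,-.07,.07,zp+.006),cols[2],o,True)
        fill(im,s,pad,rect(-.044,.044,-.044,.044,zp+.006)+rect(-.044,.044,-.044,.044,zp+.016),cols[3],o,True)
    return cv2.resize(im,n,interpolation=cv2.INTER_AREA)
def fit(s,c0,p0,zp=.056,verbose=True,fixcal=None):
    g=cv2.cvtColor(s["color"],cv2.COLOR_RGB2GRAY).astype(np.float32)
    ctr=proj(s,(c0[0],c0[1],.05)); R=60
    o=np.round(ctr-R); n=(2*R,2*R)
    x,y=int(o[0]),int(o[1]); I=g[y:y+2*R,x:x+2*R]
    sc=np.array([1e-3,1e-3,.01])
    cols=np.array([50,235,160,100.])
    def split(v):
        if fixcal is not None: return np.array(fixcal),np.array(p0)+v*sc
        return np.array(c0)+v[:3]*sc,np.array(p0)+v[3:]*sc
    def cost(v):
        c,p=split(v); r=np.abs(render(s,c,p,o,n,zp,cols)-I); return np.minimum(r,60).mean()
    v=np.zeros(3 if fixcal is not None else 6)
    for _ in range(3):
        c,p=split(v)
        lab=render(s,c,p,o,n,zp,np.array([0,1,2,3.]))
        for k in range(4):
            m=np.abs(lab-k)<.01
            if m.any(): cols[k]=np.median(I[m])
        v=minimize(cost,v,method="Powell",options=dict(xtol=.02,ftol=1e-5)).x
        v=minimize(cost,v,method="Nelder-Mead",options=dict(xatol=.01,fatol=1e-4,maxiter=1500,initial_simplex=np.vstack([v]+[v+e*1.0 for e in np.eye(len(v))]))).x
    c,p=split(v)
    cc,ss=np.cos(c[2]),np.sin(c[2]); d=p-c
    rel=np.array([cc*d[0]+ss*d[1],-ss*d[0]+cc*d[1],d[2]])
    if verbose: print("cost",round(cost(v),2),"cols",cols,"\n cal",np.round(c,4),"pad",np.round(p,4),"\n rel(mm,mm,rad)",np.round(rel*[1e3,1e3,1],3))
    return c,p,rel,render(s,c,p,o,n,zp,cols),I
E
cat > runfit.py <<'E'
from fit import *
import sys
for n in("top","side"):
    s=vision.snapshot(n)
    c,p,rel,M,I=fit(s,(.587,.085,-.13),(.565,.087,-.1))
    cv2.imwrite(f"pics/fit_{n}_{sys.argv[1]}.png",cv2.resize(np.hstack([I,M,128+(I-M)/2]).clip(0,255).astype(np.uint8),None,fx=2.2,fy=4)if 0 else cv2.resize(np.hstack([I,128+(I-M)/2]).clip(0,255).astype(np.uint8),None,fx=3.3,fy=3.3))
E
python3 runfit.py a
```

```text
cost 5.72 cols [ 61. 237. 182. 113.] 
 cal [ 0.5889  0.0859 -0.1313] pad [ 0.569   0.0874 -0.0807] 
 rel(mm,mm,rad) [-19.977  -1.204   0.051]
cost 10.2 cols [ 47. 243. 177.  93.] 
 cal [ 0.5896  0.086  -0.1297] pad [ 0.5696  0.0877 -0.0901] 
 rel(mm,mm,rad) [-20.04   -0.861   0.04 ]
```

```bash
python3 - <<'E'
import cv2,numpy as np
a=cv2.imread("pics/fit_top_a.png");b=cv2.imread("pics/fit_side_a.png")
cv2.imwrite("pics/fit_ab.png",cv2.resize(np.vstack([a,b]),(600,600)))
E
```

```text
(no output)
```

View pics/fit_ab.png

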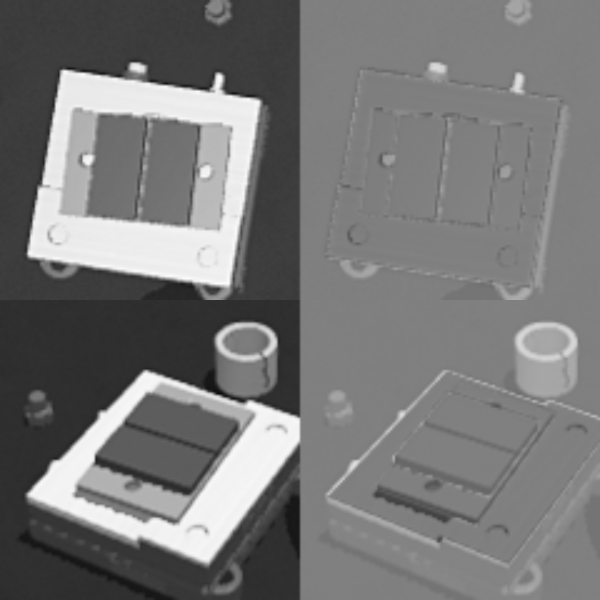

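Both cameras agree: the pad is at caliper-relative x -20 mm, y -1 mm, yaw about +0.045 rad (the caliper at world (0.589, 0.086), yaw -0.130). My plan is to line the jaws up with the pad's -x edge and push with two fingertips half open. First I'll rise and turn.

```bash
python3 -m handwheel '[[[0,0,-0.032,0,0.5],[0,0,-0.032,0,0.5],[0,0,-0.032,0,0.5],[0,0,0,0.1063,0.5],[0,0,0,0.1063,0.5],[0,0,0,0.1063,0.5],[0,0,0,0.1063,0.5],[0,0,0,0.1063,0.5],[0,0,0,0,0.5]]]'
```

```text
clock: 2.25
tool_pos: [0.2633, -0.6215, 0.3395]
orientation: [180.0, 0.0, 172.2]
force: [0.2, -0.9, -0.7]
opening: 0.0439
```

```bash
python3 -m handwheel '[[[-0.0054,0.029,0,0,0.5],[-0.0054,0.029,0,0,0.5],[-0.0054,0.029,0,0,0.5],[-0.0054,0.029,0,0,0.5],[-0.0054,0.029,0,0,0.5],[-0.0054,0.029,0,0,0.5],[-0.0054,0.029,0,0,0.5],[-0.0054,0.029,0,0,0.5],[-0.0054,0.029,0,0,0.5],[-0.0054,0.029,0,0,0.5],[-0.0054,0.029,0,0,0.5],[-0.0054,0.029,0,0,0.5],[-0.0054,0.029,0,0,0.5],[-0.0054,0.029,0,0,0.5],[-0.0054,0.029,0,0,0.5]]]'; python3 -m handwheel '[[[-0.0055,0.028,0,0,0.5],[-0.0055,0.028,0,0,0.5],[-0.0055,0.028,0,0,0.5],[-0.0055,0.028,0,0,0.5],[-0.0055,0.028,0,0,0.5],[-0.0055,0.028,0,0,0.5],[-0.0055,0.028,0,0,0.5],[-0.0055,0.028,0,0,0.5],[-0.0055,0.028,0,0,0.5],[-0.0055,0.028,0,0,0.5],[-0.0055,0.028,0,0,0.5],[0,0,0,0,0.5],[0,0,0,0,0.5]]]'; python3 - <<'E'
from h import *
print(telemetry.get_obs()["joint_pos"])
s=vision.snapshot("side");cv2.imwrite("pics/s1.png",s["color"][:,:,::-1])
E
```

```text
clock: 3.5
tool_pos: [0.4004, -0.1994, 0.3399]
orientation: [180.0, 0.1, 172.7]
force: [0.7, -0.4, -0.3]
opening: 0.0435
clock: 4.58
tool_pos: [0.5006, 0.0979, 0.3391]
orientation: [-180.0, -0.0, 172.8]
force: [0.7, -0.1, 0.3]
opening: 0.0439
[ 3.31520065e+01  1.93262263e+00 -1.05081612e+01 -2.61613729e-03
 -7.76094700e+01 -1.30339260e+02]
```

View pics/s1.png

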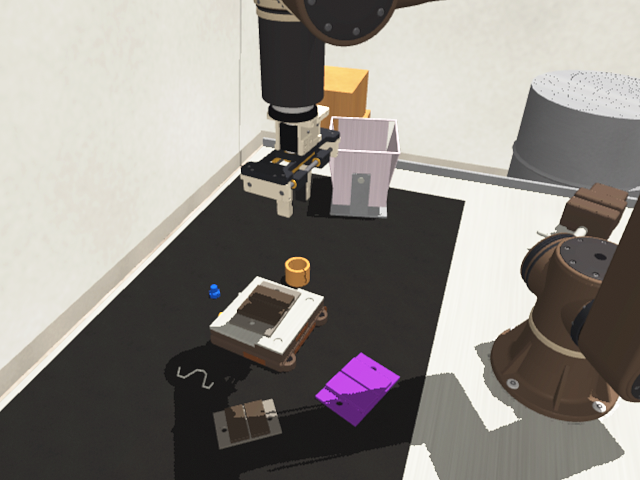

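The side view shows the gripper, half open, above the ledge at about (290,190), with the caliper clear beneath it at (268,318). Descending.

```bash
python3 -m handwheel '[[[0,0,0.03,0,0.5],[0,0,0.03,0,0.5],[0,0,0.03,0,0.5],[0,0,0.03,0,0.5],[0,0,0.03,0,0.5],[0,0,0.03,0,0.5],[0,0,0.03,0,0.5],[0,0,0.03,0,0.5],[0,0,0,0,0.5],[0,0,0,0,0.5]]]'; python3 - <<'E'
from h import *
print([np.round(telemetry.get_obs()[k],4) for k in("tool_pos","force")])
for n,c in(("top",(223,240)),("side",(267,300))):
    s=vision.snapshot(n);crop(s,c,65,5,f"pics/c_{n}1.png")
a=cv2.imread("pics/c_top1.png");b=cv2.imread("pics/c_side1.png");cv2.imwrite("pics/c1.png",cv2.resize(np.hstack([a,b]),(800,400)))
E
```

```text
clock: 5.47
tool_pos: [0.4998, 0.0955, 0.0993]
orientation: [-179.9, -0.1, 172.5]
force: [1.3, -0.4, 0.7]
opening: 0.0436
[array([0.4998, 0.0955, 0.0993]), array([ 1.3214, -0.3977,  0.7318])]
```

View pics/c1.png

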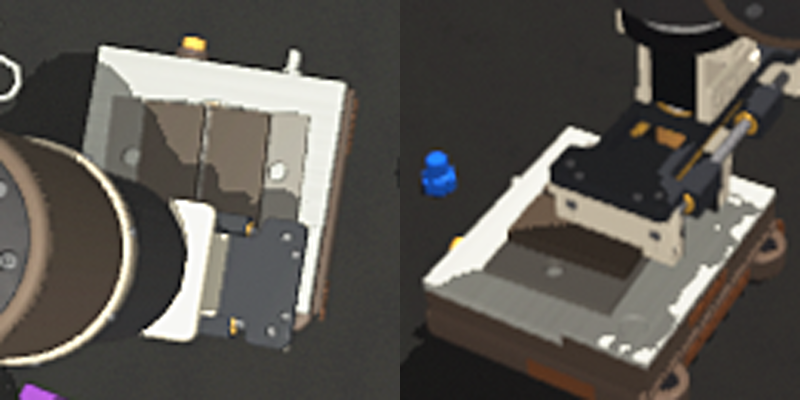

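```bash
python3 - <<'E'
from h import *
o=telemetry.get_obs();t=o["tool_pos"]
for n,c in(("top",(223,240)),("side",(267,300))):
    s=vision.snapshot(n);im=s["color"][:,:,::-1].copy()
    im=cv2.resize(im,None,fx=4,fy=4,interpolation=cv2.INTER_CUBIC)
    ps=np.deg2rad(o["orientation"][2]);ty=np.array([np.sin(ps),-np.cos(ps),0])
    for q in(t,t-[0,0,.017],t+.022*ty-[0,0,.017],t-.022*ty-[0,0,.017],t+.0965*ty+[0,0,.05],t-.0965*ty+[0,0,.05]):
        u=proj(s,q);cv2.circle(im,tuple(int(v) for v in u*4),5,(0,0,255),-1);print(n,np.round(u,1))
    x,y=c;cv2.imwrite(f"pics/d_{n}.png",im[4*(y-60):4*(y+60),4*(x-100):4*(x+100)] if 0 else im[4*(y-75):4*(y+75),4*(x-80):4*(x+80)])
E
```

```text
top [214.1 260. ]
top [215.9 260.2]
top [205.6 258.7]
top [226.2 261.8]
top [159.6 252. ]
top [256.8 266.9]
side [294.8 302.8]
side [294.9 309.2]
side [289.5 316. ]
side [300.2 302.6]
side [268.4 314.4]
side [317.4 256.3]
```

View pics/d_top.png

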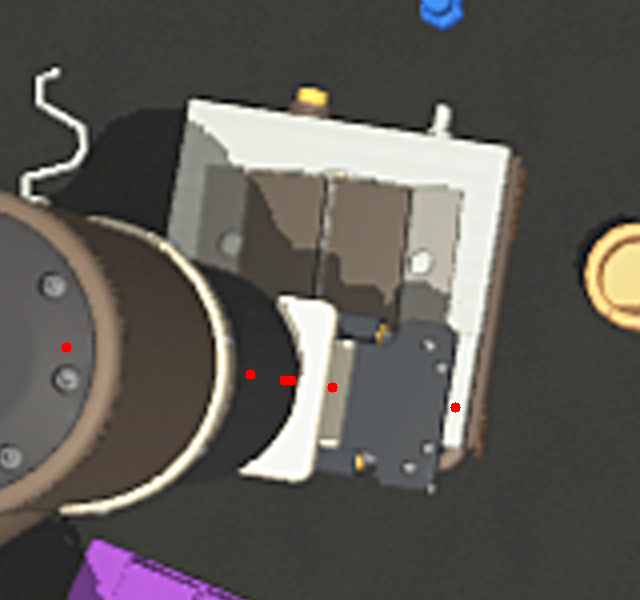

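View pics/d_side.png

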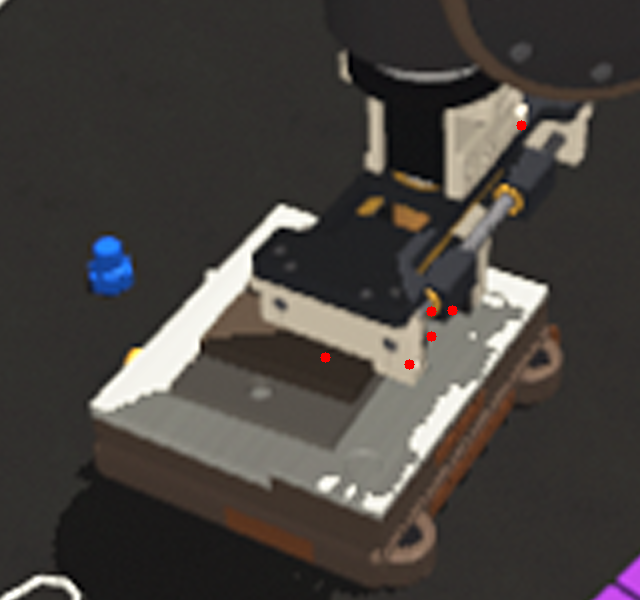

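The projected tool points match the picture: the left fingertip is at side pixel (289,316), where I predicted it. I'll lower to push height (tips about 59 mm above world zero, 3 mm clear of the ledge) and approach slowly.

```bash
python3 -m handwheel '[[[0,0,0.008,0,0.5],[0,0,0.008,0,0.5],[0,0,0.008,0,0.5],[0,0,0,0,0.5],[0,0,0,0,0.5],[0,0,0,0,0.5]]]'; python3 -m handwheel '[[[-0.003,0,0,0,0.5],[-0.003,0,0,0,0.5],[-0.003,0,0,0,0.5],[0,0,0,0,0.5]]]'; python3 -m handwheel '[[[-0.002,0,0,0,0.5],[-0.002,0,0,0,0.5]]]';python3 -m handwheel '[[[-0.002,0,0,0,0.5],[-0.002,0,0,0,0.5]]]'
```

```text
clock: 6.17
tool_pos: [0.5004, 0.0967, 0.0754]
orientation: [-180.0, -0.0, 172.5]
force: [0.2, 0.3, -0.0]
opening: 0.0436
clock: 6.5
tool_pos: [0.5102, 0.0957, 0.0758]
orientation: [180.0, 0.0, 172.5]
force: [0.6, -0.0, 0.3]
opening: 0.0438
clock: 6.67
tool_pos: [0.5129, 0.0949, 0.0754]
orientation: [-180.0, -0.1, 172.5]
force: [-3.0, 1.3, 1.7]
opening: 0.0438
clock: 6.83
tool_pos: [0.5169, 0.0944, 0.0754]
orientation: [-180.0, -0.1, 172.5]
force: [-3.6, 0.4, 1.2]
opening: 0.0438
```

Contact came where expected, after about 12 mm, at about 3 N. I'll push 8 mm more, then back off to look.

```bash
python3 -m handwheel '[[[-0.002,0,0,0,0.5],[-0.002,0,0,0,0.5],[-0.002,0,0,0,0.5],[-0.002,0,0,0,0.5],[0,0,0,0,0.5]]]'; python3 -m handwheel '[[[0.01,0,0,0,0.5],[0.02,0,0,0,0.5],[0,0,-0.03,0,0.5],[0,0,-0.03,0,0.5],[0.035,0,-0.02,0,0.5],[0.035,0,0,0,0.5],[0.035,0,0,0,0.5],[0,0,0,0,0.5],[0,0,0,0,0.5]]]'; python3 - <<'E'
from h import *
print([np.round(telemetry.get_obs()[k],4) for k in("tool_pos","force")])
for n,c in(("top",(223,240)),("side",(267,300))):
    s=vision.snapshot(n);crop(s,c,65,5,f"pics/c_{n}2.png")
a=cv2.imread("pics/c_top2.png");b=cv2.imread("pics/c_side2.png");cv2.imwrite("pics/c2.png",cv2.resize(np.hstack([a,b]),(800,400)))
E
```

```text
clock: 7.25
tool_pos: [0.5256, 0.0934, 0.0755]
orientation: [-180.0, 0.0, 172.5]
force: [-2.4, -0.7, -0.2]
opening: 0.0441
clock: 8.0
tool_pos: [0.3903, 0.1115, 0.1564]
orientation: [179.9, 0.1, 172.7]
force: [1.4, 1.0, 0.2]
opening: 0.0439
[array([0.3903, 0.1115, 0.1564]), array([1.3637, 1.0363, 0.1779])]
```

View pics/c2.png

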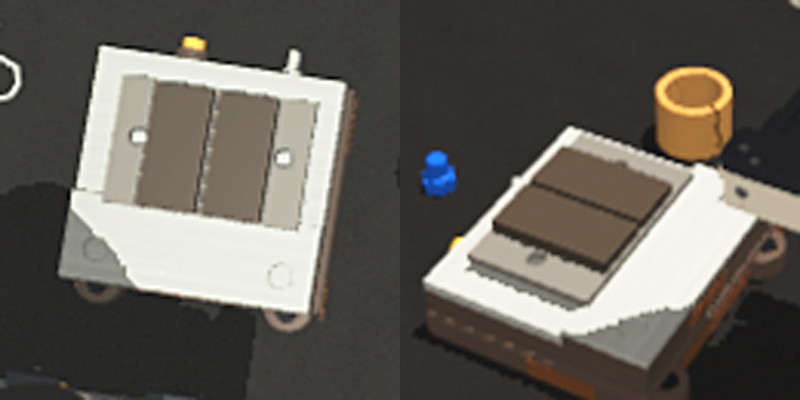

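```bash
cat > rf.py <<'E'
from fit import *
import sys
g=[float(v) for v in sys.argv[1:4]]; zp=float(sys.argv[4])
C=dict(top=(.5889,.0859,-.1313),side=(.5896,.0860,-.1297))
for n in("top","side"):
    s=vision.snapshot(n); c=np.array(C[n]); cs,sn=np.cos(c[2]),np.sin(c[2])
    p0=(c[0]+cs*g[0]-sn*g[1],c[1]+sn*g[0]+cs*g[1],c[2]+g[2])
    fit(s,c,p0,zp=zp,fixcal=c)
E
python3 rf.py -.007 -.001 0 .056
```

```text
cost 8.1 cols [ 60. 237. 181. 112.] 
 cal [ 0.5889  0.0859 -0.1313] pad [ 0.581   0.0835 -0.1288] 
 rel(mm,mm,rad) [-7.502e+00 -3.376e+00  3.000e-03]
cost 12.39 cols [ 48. 243. 179.  94.] 
 cal [ 0.5896  0.086  -0.1297] pad [ 0.5817  0.0835 -0.1262] 
 rel(mm,mm,rad) [-7.474e+00 -3.530e+00  4.000e-03]
```

The fit gives x -7.5, y -3.4 mm, yaw 0.003: the pad is square now but needs about +3.4 mm in y. I'll push its -y end with the closed fingertips at caliper x about -7.5, in line with the pad's centre.

```bash
python3 -m handwheel '[[[-0.0242,-0.0131,0,0,1],[-0.0242,-0.0131,0,0,1],[-0.0242,-0.0131,0,0,1],[-0.0242,-0.0131,0,0,1],[-0.0242,-0.0131,0,0,1],[-0.0242,-0.0131,0,0,1],[-0.0242,-0.0131,0,0,1],[-0.0242,-0.0131,0,0,1],[0,0,0,0,1],[0,0,0,0,1],[0,0,0,0,1]]]'; python3 - <<'E'
from h import *
r=[telemetry.get_obs()["tool_pos"]]
for n,c in(("top",(243,240)),("side",(277,270))):
    s=vision.snapshot(n);crop(s,c,65,5,f"pics/c_{n}3.png");r.append(telemetry.get_obs()["tool_pos"])
print(np.round(r,4))
a=cv2.imread("pics/c_top3.png");b=cv2.imread("pics/c_side3.png");cv2.imwrite("pics/c3.png",cv2.resize(np.hstack([a,b]),(800,400)))
E
```

```text
clock: 9.12
tool_pos: [0.5695, -0.0188, 0.1544]
orientation: [-180.0, -0.1, 172.4]
force: [-0.7, 0.5, -0.4]
opening: 0.0001
[[ 0.5695 -0.0188  0.1544]
 [ 0.5693 -0.0184  0.1548]
 [ 0.5692 -0.018   0.1552]]
```

View pics/c3.png

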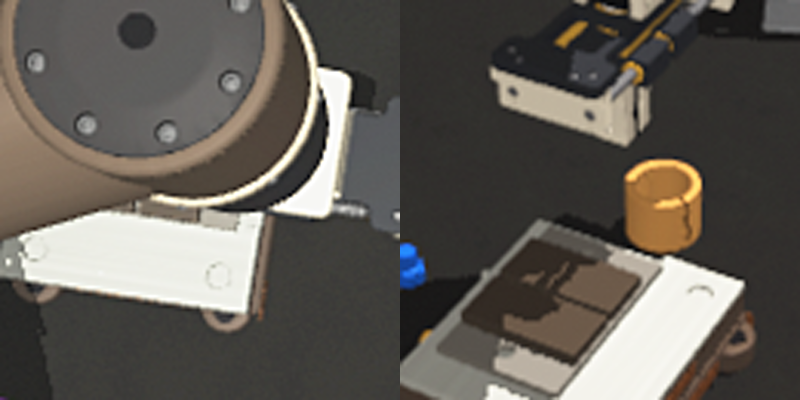

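```bash
python3 - <<'E'
from h import *
o=telemetry.get_obs();t=o["tool_pos"]
s=vision.snapshot("side");im=cv2.resize(s["color"][:,:,::-1],None,fx=6,fy=6,interpolation=cv2.INTER_CUBIC)
ps=np.deg2rad(o["orientation"][2]);ty=np.array([np.sin(ps),-np.cos(ps),0]);tx=np.array([np.cos(ps),np.sin(ps),0])
for q,c in((t-[0,0,.017],(0,0,255)),(t-[0,0,.017]-.0095*tx,(0,255,0)),(t-[0,0,.017]+.0095*tx,(0,255,0)),(t-[0,0,.017]+.021*ty,(255,0,0)),(t+[0,0,.049]-.039*tx,(255,0,255)),(t+[0,0,.049]+.039*tx,(255,0,255)),(t+[0,0,.049]+.0965*ty,(255,255,0))):
    u=proj(s,q);cv2.circle(im,tuple(int(v) for v in u*6),5,c,-1);print(np.round(u,1))
x,y=294,230;cv2.imwrite("pics/e.png",im[6*(y-50):6*(y+50),6*(x-60):6*(x+60)])
E
```

```text
[284.7 248.2]
[280.8 247. ]
[288.6 249.5]
[279.7 253.5]
[267.8 217.4]
[300.8 227.3]
[259.  246.7]
```

View pics/e.png

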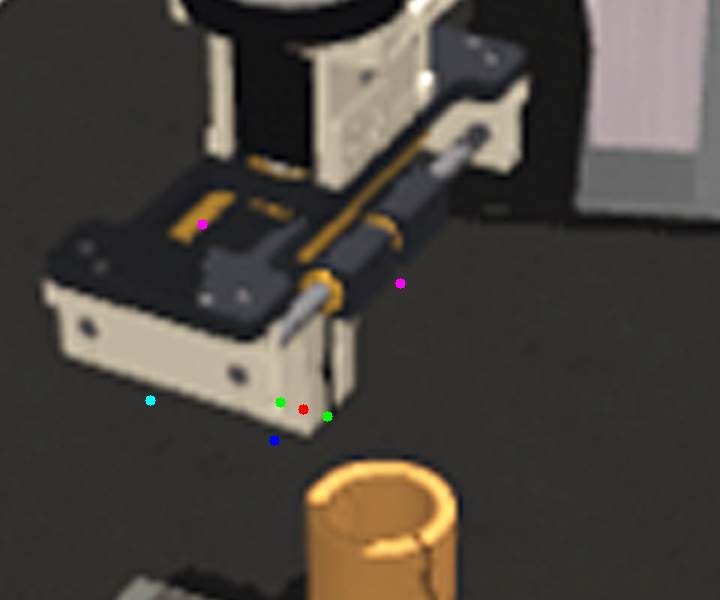

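Only the gripper's body end plate shows here; the projected tip points sit behind it, as they should. The tips will stay 13 mm above the old piston's rim. Descending, then creeping in +y.

```bash
python3 -m handwheel '[[[0,0,0.02,0,1],[0,0,0.02,0,1],[0,0,0.02,0,1],[0,0,0.0095,0,1],[0,0,0.0095,0,1],[0,0,0,0,1],[0,0,0,0,1],[0,0,0,0,1]]]'; python3 -m handwheel '[[[0,0.002,0,0,1],[0,0.002,0,0,1],[0,0.002,0,0,1],[0,0,0,0,1]]]'; python3 -m handwheel '[[[0,0.001,0,0,1],[0,0.001,0,0,1]]]'; python3 -m handwheel '[[[0,0.001,0,0,1],[0,0.001,0,0,1]]]'
```

```text
clock: 9.93
tool_pos: [0.5704, -0.0178, 0.0776]
orientation: [180.0, 0.1, 172.5]
force: [-0.5, 0.1, 0.8]
opening: 0.0004
clock: 10.27
tool_pos: [0.5708, -0.0117, 0.077]
orientation: [180.0, 0.0, 172.5]
force: [-0.7, 0.2, -0.4]
opening: 0.0005
clock: 10.43
tool_pos: [0.5708, -0.01, 0.0767]
orientation: [180.0, 0.0, 172.5]
force: [-0.8, 0.5, -0.6]
opening: 0.0004
clock: 10.6
tool_pos: [0.571, -0.0081, 0.0765]
orientation: [-180.0, -0.0, 172.5]
force: [-0.3, 0.3, 0.3]
opening: 0.0006
```

```bash
python3 -m handwheel '[[[0,0,0.001,0,1],[0,0.001,0,0,1]]]';for i in 1; do python3 -m handwheel '[[[0,0.001,0,0,1],[0,0,0,0,1]]]'; python3 -m handwheel '[[[0,0.001,0,0,1],[0,0,0,0,1]]]'; python3 -m handwheel '[[[0,0.001,0,0,1],[0,0,0,0,1]]]';  done
```

```text
clock: 10.77
tool_pos: [0.571, -0.0072, 0.0754]
orientation: [-180.0, -0.0, 172.5]
force: [0.1, 0.4, -0.6]
opening: 0.0002
clock: 10.93
tool_pos: [0.5713, -0.006, 0.0755]
orientation: [-180.0, -0.0, 172.5]
force: [-0.1, -0.3, -0.2]
opening: 0.001
clock: 11.1
tool_pos: [0.5714, -0.0051, 0.0756]
orientation: [180.0, 0.0, 172.5]
force: [0.4, 0.5, 0.4]
opening: 0.0004
clock: 11.27
tool_pos: [0.5715, -0.0041, 0.0756]
orientation: [180.0, 0.0, 172.5]
force: [-0.2, -0.1, -0.3]
opening: 0.0006
```

```bash
for i in 1; do python3 -m handwheel '[[[0,0.001,0,0,1],[0,0,0,0,1]]]'; python3 -m handwheel '[[[0,0.001,0,0,1],[0,0,0,0,1]]]'; python3 -m handwheel '[[[0,0.001,0,0,1],[0,0,0,0,1]]]';  done | grep -E 'tool_pos|force'; python3 - <<'E'
from h import *
s=vision.snapshot("top");crop(s,(243,240),65,5,"pics/f_top.png")
s=vision.snapshot("side");crop(s,(277,290),65,5,"pics/f_side.png")
a=cv2.imread("pics/f_top.png");b=cv2.imread("pics/f_side.png");cv2.imwrite("pics/f.png",cv2.resize(np.hstack([a,b]),(800,400)))
E
```

```text
tool_pos: [0.5717, -0.0031, 0.0756]
force: [-0.1, 0.0, 0.3]
tool_pos: [0.5718, -0.0021, 0.0756]
force: [0.4, 0.0, -0.7]
tool_pos: [0.5719, -0.0013, 0.0756]
force: [0.4, -1.9, 0.6]
```

View pics/f.png

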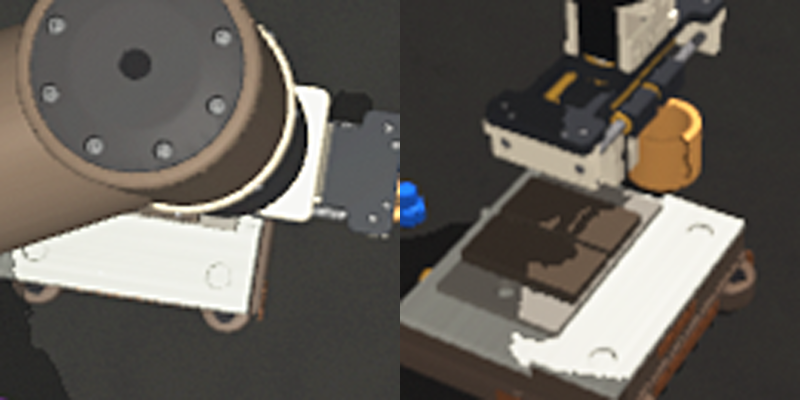

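Contact has begun (force y -1.9 N). I'll push 3 mm more and then look.

```bash
for i in 1; do python3 -m handwheel '[[[0,0.001,0,0,1],[0,0,0,0,1]]]'; python3 -m handwheel '[[[0,0.001,0,0,1],[0,0,0,0,1]]]'; python3 -m handwheel '[[[0,0.001,0,0,1],[0,0,0,0,1],[0,0,0,0,1]]]';  done | grep -E 'tool_pos|force'; python3 -m handwheel '[[[0,-0.005,0,0,1],[0,-0.01,0,0,1],[0,0,-0.02,0,1],[0,0,-0.03,0,0.5],[0,0,-0.03,0,0.5],[0.035,0,0,0,0.5],[0.035,0.014,0,0,0.5],[0.035,0.024,0,0,0.5],[0.035,0.024,0,0,0.5],[0.035,0.024,0,0,0.5],[0.018,0.02,0,0,0.5],[0,0,0,0,0.5],[0,0,0,0,0.5]]]'; python3 rf.py -.007 0 0 .056
```

```text
tool_pos: [0.572, -0.0004, 0.0756]
force: [0.1, -1.8, -0.0]
tool_pos: [0.5722, 0.0007, 0.0755]
force: [0.5, -2.1, -0.0]
tool_pos: [0.5723, 0.0018, 0.0755]
force: [0.3, -2.9, -0.2]
clock: 13.53
tool_pos: [0.394, 0.1164, 0.1561]
orientation: [179.9, 0.1, 172.7]
force: [1.1, 0.7, 0.1]
opening: 0.0439
cost 8.02 cols [ 60. 237. 182. 112.] 
 cal [ 0.5889  0.0859 -0.1313] pad [ 0.5806  0.0869 -0.1187] 
 rel(mm,mm,rad) [-8.314 -0.134  0.013]
cost 12.47 cols [ 48. 243. 179.  94.] 
 cal [ 0.5896  0.086  -0.1297] pad [ 0.5817  0.0868 -0.1161] 
 rel(mm,mm,rad) [-7.889 -0.233  0.014]
```

The pad is now at x -8.1, y -0.2 mm, yaw 0.013. Next is the final two-finger push along x.

```bash
python3 -m handwheel '[[[-0.0243,-0.001,0,0,0.5],[-0.0243,-0.001,0,0,0.5],[-0.0243,-0.001,0,0,0.5],[-0.0243,-0.001,0,0,0.5],[-0.0243,-0.001,0,0,0.5],[0,0,0.02,0,0.5],[0,0,0.02,0,0.5],[0,0,0.02,0,0.5],[0,0,0.01,0,0.5],[0,0,0.01,0,0.5],[0,0,0,0,0.5],[0,0,0,0,0.5],[0,0,0,0,0.5]]]'; python3 -c "
from h import *
print(telemetry.get_obs()['tool_pos'])"
```

```text
clock: 14.72
tool_pos: [0.5149, 0.0947, 0.076]
orientation: [180.0, 0.0, 172.5]
force: [0.5, 0.1, 0.9]
opening: 0.0436
[0.51485191 0.09469705 0.0759908 ]
```

```bash
python3 -m handwheel '[[[-0.002,0,0,0,0.5],[-0.002,0,0,0,0.5],[-0.002,0,0,0,0.5],[-0.002,0,0,0,0.5]]]';  python3 -m handwheel '[[[-0.0015,0,0,0,0.5],[-0.0015,0,0,0,0.5]]]'; python3 -m handwheel '[[[-0.001,0,0,0,0.5],[-0.001,0,0,0,0.5]]]'; python3 -m handwheel '[[[-0.001,0,0,0,0.5],[-0.001,0,0,0,0.5]]]'; python3 -m handwheel '[[[-0.001,0,0,0,0.5],[0,0,0,0,0.5]]]'; python3 -c "
from h import *
s=vision.snapshot('side');crop(s,(267,300),50,8,'pics/g_side.png')"
```

```text
clock: 15.05
tool_pos: [0.5227, 0.0939, 0.0759]
orientation: [180.0, 0.0, 172.5]
force: [-0.3, 0.1, -0.0]
opening: 0.0434
clock: 15.22
tool_pos: [0.525, 0.0933, 0.0755]
orientation: [-180.0, -0.0, 172.5]
force: [-3.7, 1.5, 1.9]
opening: 0.0438
clock: 15.38
tool_pos: [0.5266, 0.093, 0.0754]
orientation: [-180.0, -0.1, 172.5]
force: [-5.2, 0.8, 2.6]
opening: 0.0442
clock: 15.55
tool_pos: [0.5288, 0.0926, 0.0754]
orientation: [-180.0, -0.0, 172.5]
force: [-4.3, 1.4, 2.4]
opening: 0.0441
clock: 15.72
tool_pos: [0.531, 0.0928, 0.0757]
orientation: [180.0, 0.1, 172.5]
force: [-0.3, 0.6, -1.0]
opening: 0.0439
```

View pics/g_side.png

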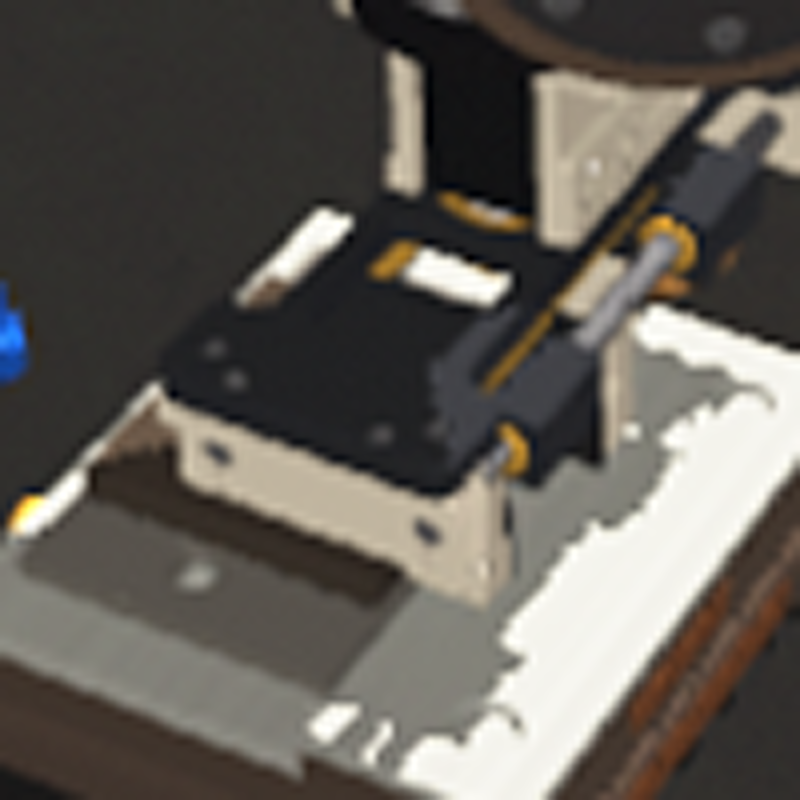

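The force fell to zero, so the pad has dropped, and the pin shows in the left hole at crop (195,575). Backing off to check.

```bash
python3 -m handwheel '[[[0.01,0,0,0,0.5],[0.02,0,0,0,0.5],[0,0,-0.03,0,0.5],[0,0,-0.03,0,0.5],[0.035,0,-0.02,0,0.5],[0.035,0,0,0,0.5],[0.035,0,0,0,0.5],[0,0,0,0,0.5],[0,0,0,0,0.5]]]'; python3 rf.py 0 0 0 .049;python3 rf.py 0 0 0 .056; python3 - <<'E'
from h import *
for n,c in(("top",(223,235)),("side",(262,310))):
    s=vision.snapshot(n);crop(s,c,50,8,f"pics/c_{n}4.png")
a=cv2.imread("pics/c_top4.png");b=cv2.imread("pics/c_side4.png");cv2.imwrite("pics/c4.png",cv2.resize(np.hstack([a,b]),(800,400)))
E
```

```text
clock: 16.52
tool_pos: [0.3951, 0.1106, 0.1562]
orientation: [179.9, 0.1, 172.6]
force: [0.3, 0.3, 0.5]
opening: 0.0436
cost 8.39 cols [ 60. 237. 181. 112.] 
 cal [ 0.5889  0.0859 -0.1313] pad [ 0.5901  0.0861 -0.1319] 
 rel(mm,mm,rad) [ 1.14e+00  3.67e-01 -1.00e-03]
cost 11.99 cols [ 48. 244. 179.  94.] 
 cal [ 0.5896  0.086  -0.1297] pad [ 0.5919  0.0859 -0.135 ] 
 rel(mm,mm,rad) [ 2.336  0.182 -0.005]
cost 8.59 cols [ 60. 237. 181. 112.] 
 cal [ 0.5889  0.0859 -0.1313] pad [ 0.5897  0.0848 -0.1313] 
 rel(mm,mm,rad) [ 0.955 -1.031  0.   ]
cost 12.14 cols [ 48. 244. 179.  94.] 
 cal [ 0.5896  0.086  -0.1297] pad [ 0.589   0.0926 -0.1298] 
 rel(mm,mm,rad) [-1.443  6.48  -0.   ]
```

View pics/c4.png

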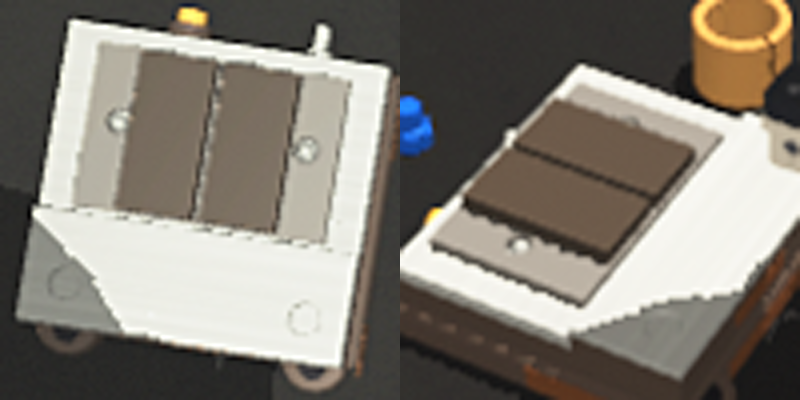

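View pics/c_side4.png

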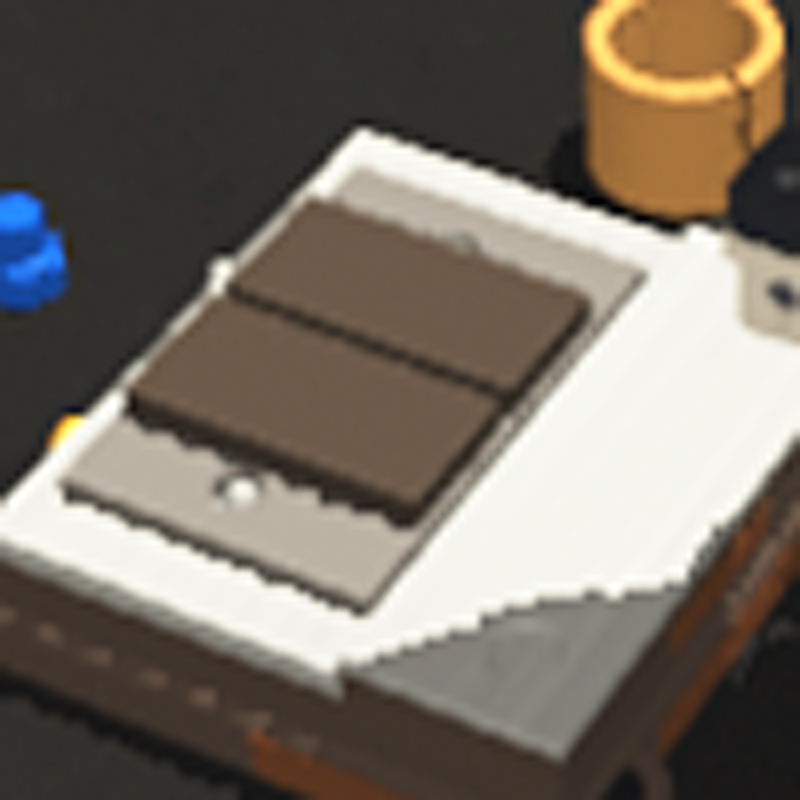

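The pad looks down, with both pins showing in their holes (side crop (240,490), top crop (120,120) and (305,150)). The two cameras disagree by about 1 mm in x, though, because my model doesn't let the ledge hide the pad's edge. I'll fit height and tilt jointly to be sure it is flat.

```bash
cat > fit6.py <<'E'
from fit import *
from scipy.spatial.transform import Rotation as Rot
C=dict(top=(.5889,.0859,-.1313),side=(.5896,.0860,-.1297))
def fillw(im,s,q,val,o,hull=True):
    uv=np.array([proj(s,p) for p in q]);uv=((uv-o+.5)*S-.5).astype(np.float32)
    if hull: uv=cv2.convexHull(uv)
    cv2.fillPoly(im,[np.round(uv*16).astype(np.int32).reshape(-1,1,2)],float(val),shift=4)
def box(x0,x1,y0,y1,z0,z1): return np.array([(x,y,z) for x in(x0,x1) for y in(y0,y1) for z in(z0,z1)])
def ren(s,c,v,o,n,cols,ledge_last):
    im=np.full((n[1]*S,n[0]*S),cols[0],np.float32)
    T=lambda q:(Rot.from_euler("z",c[2]).apply(q)+[c[0],c[1],.003])
    seat=T(np.array(rect(-.0485,.057,-.089,.089,.046)));led=T(np.array(rect(-.1095,-.0485,-.089,.089,.053)))
    R=Rot.from_euler("xyz",[v[3],v[4],v[5]]);P=lambda q:T(R.apply(q)+v[:3])
    fillw(im,s,seat,cols[1],o)
    if not ledge_last: fillw(im,s,led,cols[1],o)
    fillw(im,s,P(box(-.046,.046,-.07,.07,0,.006)),cols[2],o)
    fillw(im,s,P(box(-.044,.044,-.044,.044,.006,.016)),cols[3],o)
    if ledge_last: fillw(im,s,led,cols[1],o)
    return cv2.resize(im,n,interpolation=cv2.INTER_AREA)
def run(shots,v0,ledge_last,free):
    D={}
    for k,s in shots.items():
        g=cv2.cvtColor(s["color"],cv2.COLOR_RGB2GRAY).astype(np.float32)
        o=np.round(proj(s,(C[k][0],C[k][1],.055))-[34,34]);n=(68,68);x,y=int(o[0]),int(o[1])
        D[k]=(s,o,n,g[y:y+68,x:x+68],[60,237,181,112.] if k=="top" else [48,244,179,94.])
    sc=np.array([1e-3]*3+[.01]*3);free=np.array(free)
    def full(u):
        v=np.array(v0,float);v[free]+=u*sc[free];return v
    def parts(u):
        v=full(u);return [np.minimum(np.abs(ren(s,C[k],v,o,n,c,ledge_last)-I),60).mean() for k,(s,o,n,I,c) in D.items()]
    f=lambda u:sum(parts(u))
    u=np.zeros(len(free))
    for _ in range(2):
        u=minimize(f,u,method="Powell",options=dict(xtol=.02,ftol=1e-5)).x
        u=minimize(f,u,method="Nelder-Mead",options=dict(xatol=.01,fatol=1e-4,initial_simplex=np.vstack([u]+[u+e for e in np.eye(len(u))]))).x
    return full(u),parts(u)
E
python3 - <<'E'
from fit6 import *
sh={k:vision.snapshot(k) for k in("top","side")}
for nm,v0,ll,fr in(("flat",(0,0,.046,0,0,0),True,[0,1,5]),("flat+z+tilt",(0,0,.046,0,0,0),True,[0,1,2,3,4,5]),("edge on ledge",(-.001,0,.0495,0,.076,0),False,[0,1,2,3,4,5]),("still up",(-.001,0,.053,0,0,0),False,[0,1,5])):
    v,c=run(sh,v0,ll,fr);print(nm,np.round(v[:3]*1e3,2),np.round(v[3:],4),np.round(c,2))
E
```

```text
flat [ 1.11  0.3  46.  ] [ 0.      0.     -0.0006] [ 7.45 10.74]
flat+z+tilt [ 1.01  0.33 46.13] [-0.0009  0.004  -0.0012] [ 7.51 10.74]
edge on ledge [ 1.1   0.34 46.28] [-0.001   0.0321 -0.007 ] [ 7.52 10.7 ]
still up [ 0.18 -0.55 53.  ] [ 0.      0.     -0.0019] [ 8.06 14.35]
```

```bash
python3 - <<'E'
from fit6 import *
sh={k:vision.snapshot(k) for k in("top","side")}
for ax,a in((4,-.03),(4,-.015),(4,0),(4,.015),(4,.03),(4,.05),(3,-.03),(3,.03)):
    v0=[.001,.0003,.046,0,0,0];v0[ax]=a
    v,c=run(sh,v0,True,[0,1,2,5]);print(ax,a,np.round(v[:3]*1e3,2),np.round(v[5],4),np.round(c,2),round(sum(c),3))
E
```

```text
4 -0.03 [ 1.41  0.32 46.1 ] -0.0002 [ 7.47 11.09] 18.56
4 -0.015 [ 1.34  0.23 45.91] -0.0004 [ 7.44 10.87] 18.31
4 0 [ 1.2   0.13 45.89] -0.0001 [ 7.47 10.73] 18.208
4 0.015 [ 1.06  0.37 45.97] -0.0005 [ 7.46 10.8 ] 18.266
4 0.03 [ 1.14  0.15 46.21] -0.0053 [ 7.52 10.71] 18.233
4 0.05 [ 0.95  0.05 46.02] -0.0004 [ 7.54 11.06] 18.595
3 -0.03 [ 1.3   0.3  46.06] -0.0031 [ 7.47 11.32] 18.788
3 0.03 [ 1.01  0.38 47.2 ] 0.0022 [ 7.59 11.27] 18.859
```

Every tilt hypothesis puts the centre at 46.0 ±0.2 mm, and with the centre at seat height a tilted pad would have to dig into the seat. So it is flat and home, at offset (+1.1, +0.3) mm. Last, a check on the bystanders.

```bash
python3 - <<'E'
from h import *
s=vision.snapshot("top");a=cv2.imread("pics/top0.png")
g0=cv2.cvtColor(a,cv2.COLOR_BGR2GRAY);g1=cv2.cvtColor(s["color"],cv2.COLOR_RGB2GRAY)
for n,(x,y,r) in dict(piston=(302,234,20),spring=(157,199,22),plug=(253,167,11),bin=(520,250,70)).items():
    t=g0[y-r:y+r,x-r:x+r];w=g1[y-r-8:y+r+8,x-r-8:x+r+8]
    m=cv2.matchTemplate(w,t,cv2.TM_CCOEFF_NORMED);_,v,_,l=cv2.minMaxLoc(m);print(n,"shift px",l[0]-8,l[1]-8,round(v,3))
print(telemetry.get_obs()["tool_pos"],telemetry.get_obs()["force"])
cv2.imwrite("pics/last.png",s["color"][:,:,::-1])
E
```

```text
piston shift px 0 0 1.0
spring shift px 0 0 1.0
plug shift px 0 0 0.999
bin shift px 0 0 0.954
[0.39650304 0.11012583 0.15531779] [ 0.39848818  0.4377723  -0.74930409]
```

View pics/last.png

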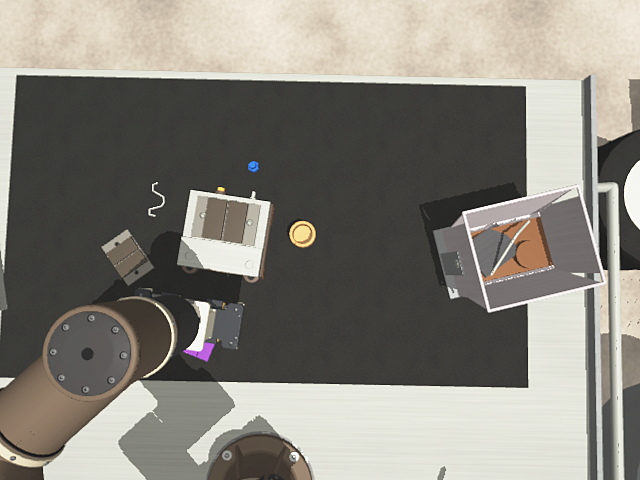

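The pad sits square in its seat at (225,220). The piston (302,234), spring (157,199), plug (253,167) and bin haven't moved, and the hand is clear. Handing in.

```bash
python3 -c "
from plant import close_job
print(close_job())"
```

```text
the job is handed in; nothing more can be done
None
```

The pad is home on the seat by my last checks, and I've handed the job in; `close_job()` gives no verdict.

**What I did:** I pushed the grey pad on the caliper with two half-open fingertips. It slid 12.5 mm along +x and came square, but drifted 3.4 mm in y. I pushed its -y end about 3 mm back with the closed fingertips, then pushed it on along x until it dropped over the pins. Pushes stayed around 5 N, and the whole job took about 17 s.

**Last checks:**
- **Pad:** fitting both cameras together puts its underside 46.1 mm above the caliper's origin (46 is home). Tilt is about 0.004 rad, and it is about +1.1 mm in x and +0.3 mm in y from home. Both pins show in their holes.
- **Other parts:** the piston, spring, plug and bin show no shift in the top picture. The hand was clear, with no force beyond the noise.

**What disagreed:**
- My first fit after the drop put x at 1.1 mm in one camera and 2.3 mm in the other. That model ignored the ledge hiding the pad's edge; the joint fit that included it removed the difference.
- The pictures alone hardly tell a 0.03 rad tilt across x from flat. I ruled that out because the centre is at seat height, so a tilted pad would have to sink into the seat.

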